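Pack the chuck-change kit in layers

ROBOT

A 6-joint arm with a two-finger parallel gripper is mounted at the origin on a cart in front of the work surface, level with it; the furniture and walls round the work are solid. World frame = base frame: x ahead of the robot, y to its left, z up, the work surface at z = 0. Lengths are in m, angles in rad, forces in N, time in s.
With the tool pointing down it reaches from about 0.375 to 0.975 m from the base axis. Payload 3.8 kg.
Tool frame: the origin (TCP) lies between the finger pads; the fingertips stand 17 mm ahead of it and the grasp point (between the pads) lies 2 mm behind it; z points along the fingers, y is the line along which they close (so a half turn about z gives the same grasp; the last joint's range is limited). The gripper opens to 85 mm and grips with 20 to 120 N. Pads are 22 mm wide; open, the fingers measure 114 mm over their backs; the gripper's body (76 mm by 85 mm) begins 54 mm behind the grasp point. The pads swing forward as they close: fully open they stand 13 mm farther back than shut.
Start: joints at [-1.281, 0.264, 1.604, -0, 1.274, -0.037], TCP at [0.217, -0.639, 0.248] pointing down, gripper open.
Joint ranges: [-2.63, 2.63], [-0.94, 2.18], [0.31, 2.57], [-1.31, 4.45], [0, 2.66], [-2.55, 2.55]. Speed limits (rad/s): [2.57, 2.57, 3.14, 3.14, 3.14, 3.14].

INTERFACE

Orientations are given as a rotation vector (axis times angle).
In Python, from workcell import bot gives the robot as it stands.
- The arm moves only by the tool play_rows, never from a script. Its argument "steps" is one flat list of numbers, 4 for each row, row after row: the shift along the tool's x, y, z in m, then the turn about the tool's z in rad. A call has 1 to 10 rows; each row is the pose to reach, as a shift and turn from the pose commanded when the call began, along the tool's axes at that moment; what a row does not reach only later rows make up. A row lasts 1/8 s, in which the tool goes at most 62.5 mm and 10.7 degrees, less where a joint would pass 70% of its speed; a pose out of reach is approached as far as the arm can. A call with a gripper value outside its range is refused whole. "jaw" is the closure in counts, from 0 (fully open) to 255 (shut), set as the call begins (left out, the last holds). The fingers move at their own pace and stop on an object; "grip_force" is the grip in N (left out, the last holds). Time passes only in rows, so rows that repeat a pose let the fingers close. It gives the time, the measured TCP pose, the force, the opening and the grip force at its end, in the units of the state.
- bot.read_state(): the state, without advancing time (a new reading comes with each control period).
- bot.read_camera(name): name is "side" or "top"; returns a dict with "pixels" (420x560x3 uint8, blue, green, red), "mtx" (3x3 intrinsics, pixels), "R" (3x3) and "t" (3): a world point X has camera coordinates R X + t. Camera axes: x right, y down, z forward; pixel columns grow to the right and rows downward; lengths in m; the calibration is good to about 2 mm. A picture is of the moment at which its call begins. There is no depth.
- bot.finish_job(): hands the job in; it is judged then, once.
The state is a dict: "time": time; "q": joint angles; "joint_vel": joint speeds; "joint_torque": joint torques, N m; "tool_pos": TCP position; "tcp_rot": TCP orientation; "wrist_force": force on the tool from outside, world axes, zero at the start; "torque": the same for the moment, N m; "width": opening from 0.0 (shut) to 1.0 (fully open); "grip_force": force on a finger pad.
Only numpy, scipy, OpenCV 4.12 (cv2) and the standard library are available. Lean on these libraries where they do the work, as an engineer would, in place of code of your own. Each camera call takes 0.05 s, during which the arm holds its last target. There are 200 camera calls.

TASK

Pack the steel kit tray in layers: first set the brass chuck, narrow foot down, in the small black round nest, then the covered clear dish in the larger blue one, then lay the orange shim box level and centred across the tops of both, along the tray's length, and last of all lay the black-ringed filter flat on the middle of the shim box lid. Set every part down rather than dropping it, and leave the hex key set, tweezers and dropper lying where they are.

Things in the scene. Friction and masses are not known exactly. Their poses are not given: they have to be found in the camera images.
- chuck: brass-yellow vacuum chuck, round, 18 mm high, standing foot down: a flange 52 mm across from 9 to 18 mm height (hold it by this rim) on a foot 38 mm across from 0 to 9 mm. 0.15 to 0.3 kg. Origin at the centre of its underside, z up
- dish: covered clear-white round dish, 60 mm across and 15 mm high, closed (cannot be opened). About 0.03 kg. Origin at the centre of its underside, z up
- shim_box: rectangular orange box with a paler, tan-looking fixed lid, 48 mm wide (its x), 80 mm long (its y), lid top 28 mm above the underside; a small ridge 30 mm wide and 3 mm high stands on the lid 34 to 38 mm from the middle towards -y. 0.13 to 0.25 kg. Origin at the centre of its underside, z up
- filter: flat grey glass filter in a black ring, 48 mm across and 9 mm high, lying flat. About 0.05 kg. Origin at the centre of its underside, z up
- kit_tray: fixed shallow stainless tray with a grey liner on the drain deck (at a height of about 6 mm), 184 mm long (its x) by 116 mm wide (its y), rim 9 mm high, floor 3 mm thick; it carries the two nests side by side along its x, at 40 mm either side of the middle. Origin at the centre of its underside, z up. With chuck and dish seated both their tops are 25 mm above this origin
- chuck_nest: fixed black round cup in the tray, 62 mm across; recess 52 mm across at the floor level and about 49 mm at the mouth; recess floor 4 mm and lip 10 mm above the origin, so a seated chuck's flange stands 3 mm clear above the lip. It may be at either end of the tray. Origin at the centre of its underside (on the tray floor), z up
- dish_nest: fixed blue round cup in the tray, 78 mm across; recess about 72 mm across; recess floor 7 mm and lip 11 mm above the origin, so 11 mm of a seated dish stands above the lip. It is at the other end of the tray. Origin at the centre of its underside (on the tray floor), z up
- hex_key: bystander, to be left alone: red folding hex key set with a black top, 22 x 85 x 18 mm, lying on the bench among the parts, roughly pointing away from the robot. Origin at the centre of its underside, long axis y
- tweezers: bystander, to be left alone: black flat tweezers, 11 x 125 x 8 mm, lying on the bench among the parts, roughly pointing away from the robot. Origin at the centre of the underside, long axis y
- dropper: bystander, to be left alone: dropper with a red bulb, 20 x 119 x 17 mm, lying at the left edge of the bench, roughly pointing away from the robot. Origin at the centre of the underside, long axis y
Not all that is in view belongs to the job. Leave any red look-alike of the filter alone.

How it is judged:
By the outcome, as a careful person would: the job done as asked, in the order asked, and still so for the second after the job is handed in, with the robot touching nothing.
It also fails if it takes over 104 s, if anything falls off the work surface, if the arm or the gripper's body presses on something with over 40 N, if the wrist force passes 120 N, or if a joint passes its speed limit or range.

## Working session

There is one attempt and no reset: what is moved stays moved. The work goes in short steps, Python scripts to look and compute and a tool call to move; the robot and the scene stay as the last step left them, time stands still between calls to the robot, and variables do not carry over. Pictures are saved under pics/ and viewed, at most 14 in all, crops included, and the job is handed in when it is done.

Besides the shell and the picture viewer there is one more tool, called after "Emit:" as name(argument=value, ...), one argument or row to a line, values as JSON. play_rows: Moves the arm, as the interface text tells. Its arguments: {"type":"object","properties":{"steps":{"type":"array"},"jaw":{"type":"number"},"grip_force":{"type":"number"}},"required":["steps"]}

```bash
ls; mkdir -p pics
python3 - <<'E'
from workcell import bot
import cv2
s=bot.read_state();print(s['time'],s['tool_pos'],s['tcp_rot'],s['width'],s['q'])
for n in('top','side'):
    c=bot.read_camera(n);cv2.imwrite(f'pics/{n}0.png',c['pixels']);print(n,c['mtx'].tolist(),c['R'].round(4).tolist(),c['t'])
E
```

```text
pics
0.0 [ 0.21646366 -0.63862183  0.24694168] [-3.09754815e+00 -5.10663754e-01  4.42742614e-04] 0.9989545648303224 [-1.28093130e+00  2.64780672e-01  1.60537725e+00  1.87604604e-06
  1.27368497e+00 -3.69174160e-02]
top [[441.36475519088583, 0.0, 275.8916114109366], [0.0, 441.36475519088583, 205.34614466093583], [0.0, 0.0, 1.0]] [[0.0283, -0.9996, -0.0039], [-0.9919, -0.0276, -0.1237], [0.1235, 0.0073, -0.9923]] [-0.00446951  0.55055529  0.94220508]
side [[398.8969773359191, 0.0, 277.1288386487049], [0.0, 398.8969773359191, 205.05039600098772], [0.0, 0.0, 1.0]] [[0.9988, -0.0449, -0.021], [-0.0434, -0.5858, -0.8093], [0.024, 0.8092, -0.5871]] [-0.5217662   0.06019891  0.97675384]
```

View pics/top0.png

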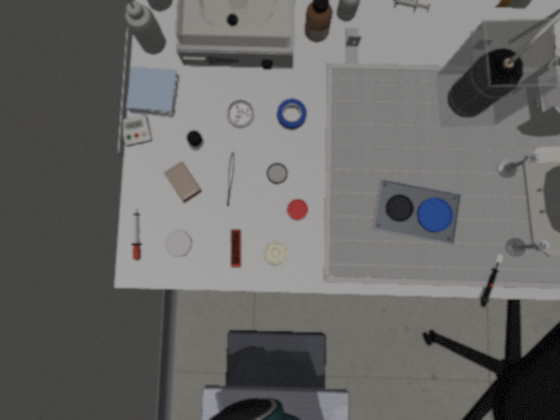

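View pics/side0.png

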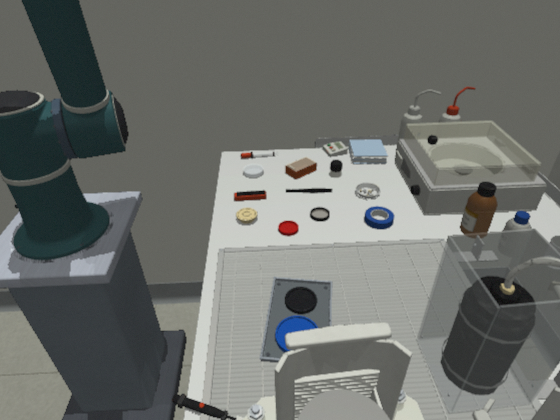

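Candidates in the top view: chuck (275,253), dish (178,243), shim box (183,182), filter (277,173). Look-alikes: red disc (298,210), white ring (240,113), blue ring (291,113) and black knob (194,139). I choose the grey disc with the black ring at (277,173) as the filter. The tray is at (417,211), with its black nest at (399,208) and its blue nest at (435,215). Next is a close crop, with measurements.

```bash
cat > h.py <<'E'
import numpy as np,cv2
from workcell import bot
from scipy.spatial.transform import Rotation as Ro
def p2w(c,uv,z):
    d=np.linalg.solve(c['mtx'],[uv[0],uv[1],1.]);R=c['R'];o=-R.T@c['t'];d=R.T@d
    return o+d*(z-o[2])/d[2]
def w2p(c,X):
    p=c['mtx']@(c['R']@np.asarray(X,float)+c['t']);return p[:2]/p[2]
def totool(tx,ty,tz):
    s=bot.read_state();r=Ro.from_rotvec(s['tcp_rot'])
    return r.inv().apply(np.array([tx,ty,tz])-s['tool_pos']),np.arctan2(r.as_matrix()[1,0],r.as_matrix()[0,0])
E
python3 - <<'E'
from h import *
c=bot.read_camera('top');im=c['pixels']
cr=im[80:280,110:480];cv2.imwrite('pics/c1.png',cv2.resize(cr,None,fx=2.15,fy=2.15,interpolation=cv2.INTER_CUBIC)[:600,:800])
for n,uv,z in [('chuck',(275,253),.018),('dish',(178,243),.015),('box',(183,182),.028),('filt',(277,173),.009),('cn',(399,208),.016),('dn',(435,215),.017)]:
    print(n,p2w(c,uv,z).round(4),im[uv[1],uv[0]])
E
```

```text
chuck [0.4459 0.0101 0.018 ] [143 161 165]
dish [0.462  0.2273 0.015 ] [155 153 156]
box [0.5982 0.2208 0.028 ] [107 118 133]
filt [0.6283 0.0107 0.009 ] [121 123 126]
cn [ 0.5544 -0.2659  0.016 ] [40 40 39]
dn [ 0.5407 -0.3461  0.017 ] [132  70  38]
```

View pics/c1.png

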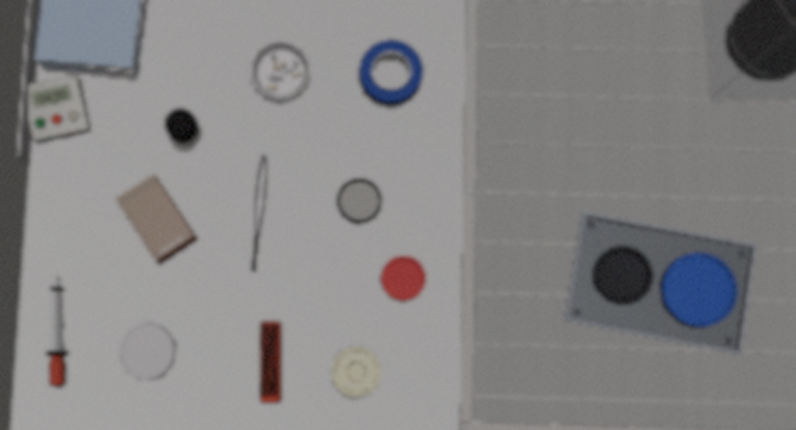

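The crop confirms the choice: at (359,201) there is a grey disc with a dark ring, which is the filter. The red disc is at (403,278). The chuck is at (356,372), the dish at (148,351) and the box at (157,219), with its long axis slanted. The nests are at (622,275) and (699,290).

Run:
```python
from h import *
c=bot.read_camera('top');im=c['pixels'];S=6
def roi(u,v,r):
    p=im[v-r:v+r,u-r:u+r];return cv2.resize(p,None,fx=S,fy=S,interpolation=cv2.INTER_CUBIC).astype(int)
def big(m,n,u,v,r,z):
    m=m.astype(np.uint8)
    k,l,st,ce=cv2.connectedComponentsWithStats(m);j=1+np.argmax(st[1:,4]);
    cn=max(cv2.findContours((l==j).astype(np.uint8),0,1)[0],key=cv2.contourArea)
    f=lambda q:np.array([(q[0]+.5)/S-.5+u-r,(q[1]+.5)/S-.5+v-r])
    if n in('box','tray'):
        b=cv2.minAreaRect(cn);P=np.array([p2w(c,f(q),z) for q in cv2.boxPoints(b)])
        e=P[1]-P[0];g=P[2]-P[1];print(n,P.mean(0).round(4),'edges',np.linalg.norm(e).round(4),np.degrees(np.arctan2(e[1],e[0])).round(1),np.linalg.norm(g).round(4),np.degrees(np.arctan2(g[1],g[0])).round(1))
    else:
        (q,rad)=cv2.minEnclosingCircle(cn);(qe,ax,_)=cv2.fitEllipse(cn)
        print(n,p2w(c,f(qe),z).round(4),'dia',np.array(ax)/S/441*(1-z),p2w(c,f(q),z).round(4))
p=roi(275,253,20);big((p[...,2]-p[...,0])>10,'chuck',275,253,20,.018)
p=roi(183,182,28);big((p[...,2]-p[...,0])>13,'box',183,182,28,.025)
p=roi(277,173,18);big(p.sum(2)<420,'filt',277,173,18,.009)
p=roi(399,208,20);big(p.sum(2)<210,'cn',399,208,20,.019)
p=roi(435,215,24);big((p[...,0]-p[...,2])>45,'dn',435,215,24,.020)
p=roi(178,243,20);g=p.sum(2);print(g[20*S,::4]);print(g[::4,20*S])
```

```text
chuck [0.4469 0.0096 0.018 ] dia [0.05185208 0.05255786] [0.4469 0.01   0.018 ]
box [0.6003 0.2235 0.025 ] edges 0.0486 -54.0 0.0838 -144.4
filt [0.6282 0.0115 0.009 ] dia [0.05060753 0.05094668] [0.628  0.0115 0.009 ]
cn [ 0.555  -0.2655  0.019 ] dia [0.06065003 0.06283673] [ 0.5541 -0.2655  0.019 ]
dn [ 0.542  -0.3448  0.02  ] dia [0.07517574 0.07826607] [ 0.5416 -0.3446  0.02  ]
[480 481 483 485 485 481 480 479 478 476 475 469 458 451 456 457 458 460
 458 458 458 460 463 463 460 459 458 459 460 459 460 459 457 460 461 462
 461 459 458 462 463 462 462 463 460 459 457 452 431 412 410 430 457 471
 475 474 476 480 481 479]
[477 479 479 476 474 479 480 478 475 466 453 445 446 452 455 458 461 463
 458 456 461 463 463 463 460 459 461 464 464 461 460 461 461 461 458 455
 461 465 460 460 460 461 463 462 462 463 461 457 454 449 445 457 474 479
 482 480 479 480 482 484]
```

```bash
cat >> h.py <<'E'
def plan(*T):  # targets (x,y,z,tool-y angle deg) -> tool-frame shift and turn from present pose
    s=bot.read_state();r=Ro.from_rotvec(s['tcp_rot']);m=r.as_matrix();a=np.degrees(np.arctan2(m[1,1],m[0,1]))
    print('t',round(s['time'],2),'pos',s['tool_pos'].round(4),'ang',a.round(2),'tilt',m[:,2].round(4),'F',s['wrist_force'].round(1),'w',round(s['width'],3),'q',s['q'].round(2))
    for t in T: print(t,(r.inv().apply(np.array(t[:3])-s['tool_pos'])).round(4),np.radians(a-t[3]).round(3))
E
python3 -c "
from h import *
plan((.4469,.0098,.15,-9.3),(.4469,.0098,.07,-9.3))"
```

```text
t 0.2 pos [ 0.2165 -0.6388  0.2474] ang -71.28 tilt [-4.0e-04  1.4e-03 -1.0e+00] F [ 0.2 -0.4 -0.2] w 1.003 q [-1.28  0.26  1.6  -0.    1.27 -0.04]
(0.4469, 0.0098, 0.15, -9.3) [ 0.4264 -0.5402  0.0982] -1.082
(0.4469, 0.0098, 0.07, -9.3) [ 0.4264 -0.5401  0.1782] -1.082
```

Emit:
play_rows(
  steps=[0.04,-0.05,0,-0.1,0.08,-0.1,0.0,-0.2,0.12,-0.155,0,-0.3,0.16,-0.205,0.02,-0.4,0.2,-0.255,0.03,-0.5,0.24,-0.305,0.04,-0.6,0.28,-0.355,0.05,-0.7,0.32,-0.405,0.06,-0.8,0.36,-0.455,0.08,-0.95,0.4,-0.505,0.09,-1.08],
  jaw=0,
  grip_force=40,
)

```text
time: 1.45
tool_pos: [0.424, -0.057, 0.1633]
tcp_rot: [2.391, 2.037, 0.001]
wrist_force: [0.9, 0.1, 0.2]
width: 1.003
grip_force: 0.0
```

```bash
python3 -c "
from h import *
plan((.4469,.0098,.12,-9.3),(.4469,.0098,.022,-9.3))"
```

```text
t 1.45 pos [ 0.424  -0.057   0.1633] ang -9.15 tilt [ 8.e-04 -3.e-04 -1.e+00] F [0.9 0.1 0.2] w 1.003 q [-0.19 -0.14  2.2  -0.    1.09 -0.03]
(0.4469, 0.0098, 0.12, -9.3) [0.0696 0.0119 0.0433] 0.003
(0.4469, 0.0098, 0.022, -9.3) [0.0697 0.0119 0.1413] 0.003
```

Emit:
play_rows(
  steps=[0.03,0.005,0.02,0,0.0435,0.007,0.06,0,0.0435,0.007,0.095,0,0.0435,0.007,0.095,0,0.0435,0.007,0.095,0],
)

```text
time: 2.08
tool_pos: [0.4386, -0.0174, 0.0696]
tcp_rot: [2.396, 2.031, 0.001]
wrist_force: [0.6, 0.3, 0.0]
width: 1.003
grip_force: 0.0
```

```bash
python3 -c "
from h import *
plan((.4469,.0098,.022,-9.3))"
```

```text
t 2.08 pos [ 0.4386 -0.0174  0.0696] ang -9.41 tilt [ 1.1e-03 -1.0e-04 -1.0e+00] F [0.6 0.3 0. ] w 1.003 q [-0.1   0.01  2.26 -0.    0.88  0.07]
(0.4469, 0.0098, 0.022, -9.3) [0.0282 0.0037 0.0476] -0.002
```

Emit:
play_rows(
  steps=[0.028,0.0037,0.0,0,0.028,0.0037,0.02,0,0.028,0.0037,0.04,0,0.028,0.0037,0.0476,0,0.028,0.0037,0.0476,0],
)

```text
time: 2.7
tool_pos: [0.4467, 0.0096, 0.0218]
tcp_rot: [2.396, 2.031, 0.001]
wrist_force: [0.7, -0.4, 0.4]
width: 1.001
grip_force: 0.0
```

```bash
python3 -c "
from h import *
plan((.4469,.0098,.022,-9.3))
c=bot.read_camera('side');u,v=map(int,w2p(c,(.447,.01,.03)))
cv2.imwrite('pics/s1.png',cv2.resize(c['pixels'][v-60:v+40,u-70:u+70],None,fx=5,fy=5,interpolation=cv2.INTER_CUBIC))"
```

```text
t 2.7 pos [0.4467 0.0096 0.0218] ang -9.43 tilt [ 0.0011 -0.     -1.    ] F [ 0.7 -0.4  0.4] w 1.001 q [-0.03  0.11  2.27  0.    0.77  0.13]
(0.4469, 0.0098, 0.022, -9.3) [ 0.0003  0.0001 -0.0002] -0.002
```

View pics/s1.png

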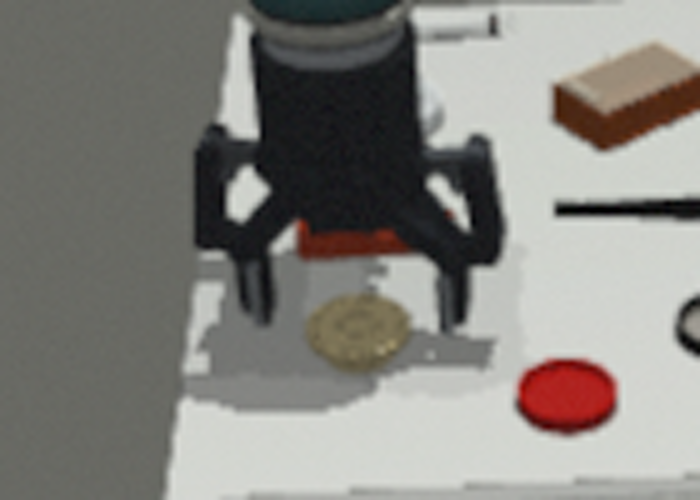

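The fingers straddle the chuck: tips at (262,320) and (455,325), chuck at (358,328). It is well centred, so I close.

Emit:
play_rows(
  steps=[0,0,0,0,0,0,0,0,0,0,0,0,0,0,0,0,0,0,0,0,0,0,0,0],
  jaw=255,
  grip_force=50,
)

```text
time: 3.5
tool_pos: [0.4471, 0.0097, 0.0224]
tcp_rot: [2.395, 2.031, 0.002]
wrist_force: [-1.7, -0.6, 9.2]
width: 0.545
grip_force: 49.8
```

```bash
python3 -c "
from h import *
plan((.4469,.0098,.022,-9.3))
c=bot.read_camera('side');u,v=map(int,w2p(c,(.447,.01,.03)))
cv2.imwrite('pics/s2.png',cv2.resize(c['pixels'][v-30:v+30,u-45:u+45],None,fx=8,fy=8,interpolation=cv2.INTER_CUBIC))"
```

```text
t 3.5 pos [0.4471 0.0097 0.0224] ang -9.39 tilt [ 1.8e-03 -3.0e-04 -1.0e+00] F [-1.7 -0.6  9.2] w 0.545 q [-0.03  0.1   2.27 -0.    0.77  0.13]
(0.4469, 0.0098, 0.022, -9.3) [ 0.0001 -0.0003  0.0004] -0.002
```

View pics/s2.png

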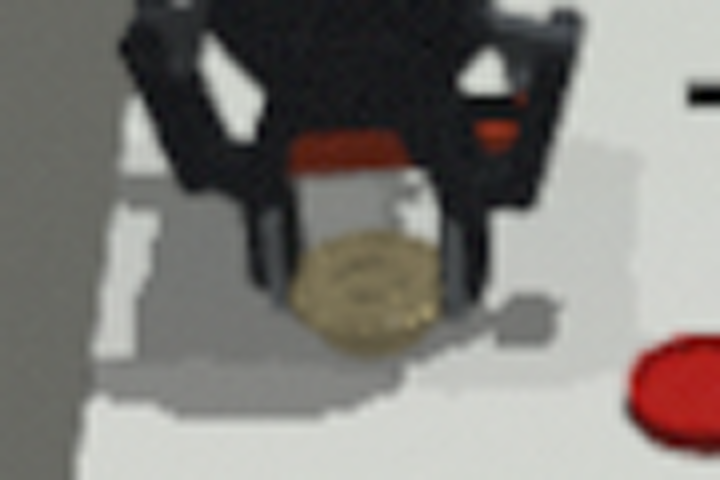

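The pads hold the flange rim at left (280,280) and right (458,280), and the chuck centre is at (367,285). The grip is good, so I lift.

Emit:
play_rows(
  steps=[0,0,-0.01,0,0,0,-0.03,0,0,0,-0.055,0,0,0,-0.08,0,0,0,-0.08,0,0,0,-0.08,0],
)

```text
time: 4.3
tool_pos: [0.4453, 0.0099, 0.1003]
tcp_rot: [-2.395, -2.032, 0.001]
wrist_force: [-0.1, 0.1, -2.5]
width: 0.547
grip_force: 51.6
```

```bash
python3 -c "
from h import *
plan((.555,-.2655,.1,-9.3))
c=bot.read_camera('side');u,v=map(int,w2p(c,(.447,.01,.1)))
cv2.imwrite('pics/s3.png',cv2.resize(c['pixels'][v-30:v+40,u-45:u+45],None,fx=7,fy=7,interpolation=cv2.INTER_CUBIC))"
```

```text
t 4.3 pos [0.4453 0.0099 0.1003] ang -9.39 tilt [-0.001  0.    -1.   ] F [-0.1  0.1 -2.5] w 0.547 q [-0.03 -0.03  2.22  0.    0.95  0.13]
(0.555, -0.2655, 0.1, -9.3) [-2.538e-01  1.532e-01  2.000e-04] -0.002
```

View pics/s3.png

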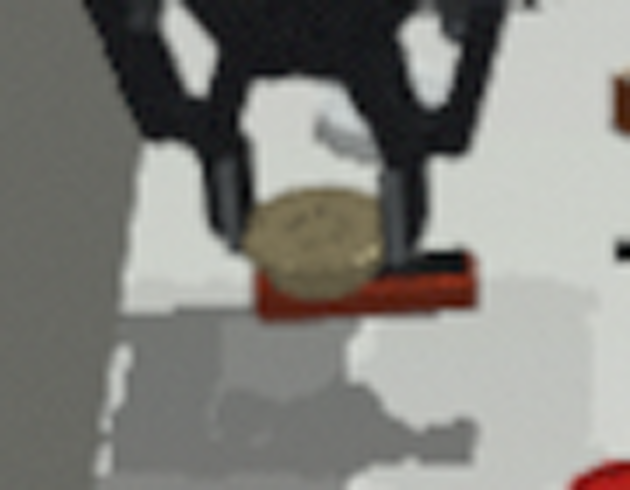

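The chuck is held level at (315,240), with a 2.5 N load. Next I carry it to the nest.

Emit:
play_rows(
  steps=[-0.025,0.015,0,0,-0.07,0.042,0,0,-0.12,0.072,0,0,-0.17,0.102,0,0,-0.215,0.13,0,0,-0.24,0.145,0,0,-0.254,0.153,0,0,-0.254,0.153,0.02,0,-0.254,0.153,0.03,0,-0.254,0.153,0.03,0],
)

```text
time: 5.6
tool_pos: [0.5534, -0.2635, 0.0684]
tcp_rot: [-2.391, -2.03, 0.003]
wrist_force: [-0.4, 0.3, -2.1]
width: 0.547
grip_force: 51.7
```

```bash
python3 -c "
from h import *
plan((.555,-.2655,.037,-9.3))"
```

```text
t 5.6 pos [ 0.5534 -0.2635  0.0684] ang -9.32 tilt [-0.0046  0.0026 -1.    ] F [-0.4  0.3 -2.1] w 0.547 q [-0.49  0.32  1.89  0.    0.94 -0.32]
(0.555, -0.2655, 0.037, -9.3) [-0.0018  0.0021  0.0314] -0.0
```

Emit:
play_rows(
  steps=[-0.0018,0.002,0,0,-0.0018,0.002,0.012,0,-0.0018,0.002,0.022,0,-0.0018,0.002,0.029,0,-0.0018,0.002,0.03,0,-0.0018,0.002,0.031,0,-0.0018,0.002,0.031,0],
)

```text
time: 6.48
tool_pos: [0.5575, -0.268, 0.0402]
tcp_rot: [2.396, 2.032, 0.0]
wrist_force: [-0.3, 0.1, -1.9]
width: 0.549
grip_force: 51.7
```

```bash
python3 -c "
from h import *
plan((.555,-.2655,.0355,-9.3))
c=bot.read_camera('side');u,v=map(int,w2p(c,(.555,-.26,.03)))
cv2.imwrite('pics/s4.png',cv2.resize(c['pixels'][v-40:v+60,u-60:u+60],None,fx=6,fy=6,interpolation=cv2.INTER_CUBIC))"
```

```text
t 6.47 pos [ 0.5575 -0.268   0.0402] ang -9.4 tilt [ 4.e-04 -2.e-04 -1.e+00] F [-0.3  0.1 -1.9] w 0.549 q [-0.49  0.36  1.9  -0.    0.88 -0.32]
(0.555, -0.2655, 0.0355, -9.3) [ 0.0021 -0.0028  0.0047] -0.002
```

View pics/s4.png

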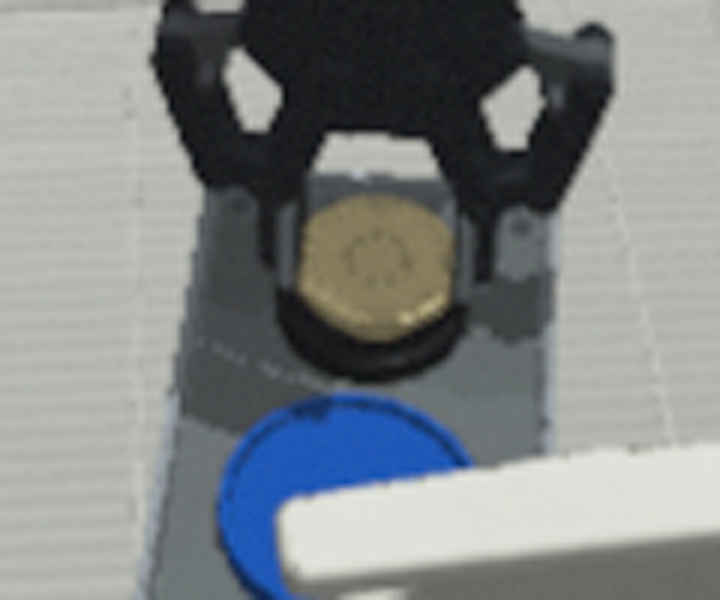

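The chuck (375,265) hovers over the black nest, whose bottom edge is at about (375,378). It is about 2–3 mm off the target, so I correct that and creep down.

Emit:
play_rows(
  steps=[0.002,-0.0025,0,0,0.002,-0.0025,0.002,0,0.002,-0.0025,0.003,0,0.002,-0.0025,0.004,0,0.002,-0.0025,0.0048,0,0.002,-0.0025,0.0052,0,0.002,-0.0025,0.0052,0,0.002,-0.0025,0.0052,0],
)

```text
time: 7.52
tool_pos: [0.5551, -0.2654, 0.0357]
tcp_rot: [-2.396, -2.032, 0.0]
wrist_force: [-2.9, 0.8, 5.1]
width: 0.544
grip_force: 52.1
```

```bash
python3 -c "
from h import *
plan((.555,-.2655,.0355,-9.3))"
```

```text
t 7.53 pos [ 0.5551 -0.2654  0.0357] ang -9.39 tilt [-2.e-04  2.e-04 -1.e+00] F [-2.9  0.8  5.1] w 0.544 q [-0.49  0.36  1.91  0.    0.87 -0.32]
(0.555, -0.2655, 0.0355, -9.3) [-0.0001 -0.0001  0.0002] -0.002
```

Emit:
play_rows(
  steps=[0,0,0,0,0,0,0,0,0,0,0,0,0,0,0,0,0,0,-0.02,0,0,0,-0.05,0,0,0,-0.08,0,0,0,-0.08,0],
  jaw=0,
)

```text
time: 8.52
tool_pos: [0.5579, -0.2669, 0.1197]
tcp_rot: [2.39, 2.027, 0.005]
wrist_force: [0.2, -0.2, -0.1]
width: 1.0
grip_force: 0.0
```

```bash
python3 -c "
from h import *
plan((.4613,.2253,.1,-9.3))"
```

```text
t 8.53 pos [ 0.5579 -0.2669  0.1197] ang -9.39 tilt [ 0.0074 -0.0039 -1.    ] F [ 0.2 -0.2 -0.1] w 1.0 q [-0.49  0.26  1.86 -0.    1.01 -0.32]
(0.4613, 0.2253, 0.1, -9.3) [ 0.4699 -0.1758  0.0171] -0.002
```

Emit:
play_rows(
  steps=[0.04,-0.015,0,0,0.09,-0.033,0,0,0.145,-0.054,0,0,0.2,-0.074,0,0,0.255,-0.094,0,0,0.31,-0.114,0,0,0.365,-0.134,0,0,0.42,-0.155,0,0,0.455,-0.168,0.0,0,0.469,-0.173,0.02,0],
)

```text
time: 9.78
tool_pos: [0.4616, 0.2283, 0.0961]
tcp_rot: [2.392, 2.035, 0.006]
wrist_force: [-0.1, -0.2, -0.8]
width: 0.999
grip_force: 0.0
```

Emit:
play_rows(
  steps=[0,0,0,0,0,0,0,0,0,0,0,0],
)

```text
time: 10.15
tool_pos: [0.4616, 0.2248, 0.0954]
tcp_rot: [2.397, 2.03, 0.001]
wrist_force: [0.3, 0.1, -0.4]
width: 1.0
grip_force: 0.0
```

```bash
python3 -c "
from h import *
plan((.4613,.2253,.019,-9.3))"
```

```text
t 10.15 pos [0.4616 0.2248 0.0954] ang -9.47 tilt [ 9.e-04  2.e-04 -1.e+00] F [ 0.3  0.1 -0.4] w 1.0 q [ 0.4   0.11  2.09 -0.    0.94  0.57]
(0.4613, 0.2253, 0.019, -9.3) [ 0.0004 -0.0005  0.0764] -0.003
```

Emit:
play_rows(
  steps=[0,-0.0005,0.03,0,0,-0.0005,0.055,0,0,-0.0005,0.07,0,0,-0.0005,0.0764,0,0,-0.0005,0.0764,0,0,-0.0005,0.0764,0],
)

```text
time: 10.9
tool_pos: [0.4614, 0.2259, 0.0193]
tcp_rot: [2.396, 2.032, 0.003]
wrist_force: [-0.5, -0.2, -0.1]
width: 0.995
grip_force: 0.0
```

Emit:
play_rows(
  steps=[0,0,0,0,0,0,0,0,0,0,0,0,0,0,0,0,0,0,0,0,0,0,0,0],
  jaw=255,
  grip_force=25,
)

```text
time: 11.65
tool_pos: [0.4611, 0.2259, 0.0194]
tcp_rot: [2.395, 2.032, 0.002]
wrist_force: [-0.9, -0.3, 6.3]
width: 0.689
grip_force: 26.2
```

```bash
python3 -c "
from h import *
plan((.4613,.2253,.019,-9.3))
c=bot.read_camera('side');u,v=map(int,w2p(c,(.461,.225,.03)))
cv2.imwrite('pics/s5.png',cv2.resize(c['pixels'][v-30:v+30,u-40:u+40],None,fx=8,fy=8,interpolation=cv2.INTER_CUBIC))"
```

```text
t 11.65 pos [0.4611 0.2259 0.0194] ang -9.39 tilt [ 1.2e-03  5.0e-04 -1.0e+00] F [-0.9 -0.3  6.3] w 0.689 q [ 0.41  0.22  2.13 -0.    0.78  0.57]
(0.4613, 0.2253, 0.019, -9.3) [-0.0006  0.0003  0.0004] -0.002
```

View pics/s5.png

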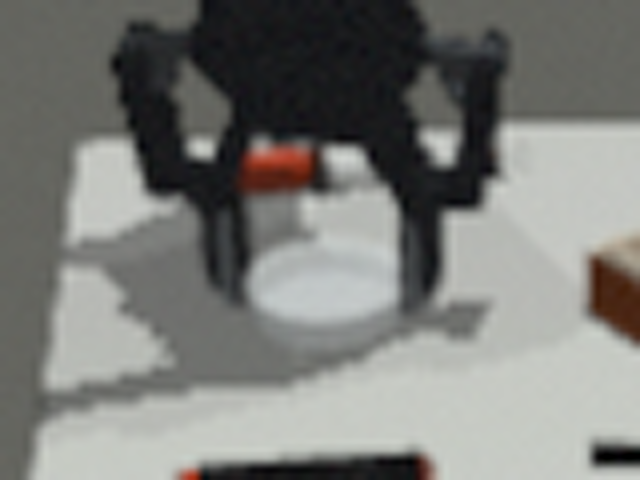

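The dish sits centred between the pads at (325,290). Now lift and carry it.

Emit:
play_rows(
  steps=[0,0,-0.01,0,0,0,-0.03,0,0,0,-0.06,0,0,0,-0.09,0,-0.03,0.01,-0.1,0,-0.075,0.023,-0.1,0,-0.125,0.039,-0.1,0,-0.18,0.056,-0.1,0,-0.235,0.074,-0.1,0,-0.29,0.091,-0.1,0],
)

```text
time: 12.95
tool_pos: [0.5032, -0.0772, 0.1192]
tcp_rot: [2.395, 2.031, 0.002]
wrist_force: [0.6, -0.2, -0.5]
width: 0.691
grip_force: 27.0
```

```bash
python3 -c "
from h import *
plan((.542,-.3448,.1,-9.3))"
```

```text
t 12.95 pos [ 0.5032 -0.0772  0.1192] ang -9.39 tilt [ 1.4e-03 -1.0e-04 -1.0e+00] F [ 0.6 -0.2 -0.5] w 0.691 q [-0.2   0.07  2.08  0.    0.99 -0.04]
(0.542, -0.3448, 0.1, -9.3) [-0.2577  0.0819  0.0193] -0.002
```

Emit:
play_rows(
  steps=[-0.05,0.016,0,0,-0.1,0.032,0,0,-0.15,0.048,0,0,-0.2,0.064,0,0,-0.235,0.075,0,0,-0.2577,0.082,0,0,-0.2577,0.082,0.02,0,-0.2577,0.082,0.05,0,-0.2577,0.082,0.05,0,-0.2577,0.082,0.05,0],
)

```text
time: 14.2
tool_pos: [0.5416, -0.3417, 0.0681]
tcp_rot: [-2.394, -2.033, 0.0]
wrist_force: [-0.2, -0.6, -0.8]
width: 0.691
grip_force: 27.1
```

Emit:
play_rows(
  steps=[0,0,0,0,0,0,0,0],
)

```text
time: 14.45
tool_pos: [0.5426, -0.3433, 0.0698]
tcp_rot: [2.394, 2.031, 0.001]
wrist_force: [0.8, -0.2, -0.4]
width: 0.687
grip_force: 27.1
```

```bash
python3 -c "
from h import *
plan((.542,-.3448,.0355,-9.3))"
```

```text
t 14.45 pos [ 0.5426 -0.3433  0.0698] ang -9.38 tilt [ 0.0019 -0.0012 -1.    ] F [ 0.8 -0.2 -0.4] w 0.687 q [-0.6   0.36  1.83  0.    0.95 -0.44]
(0.542, -0.3448, 0.0355, -9.3) [-0.0016 -0.0004  0.0343] -0.001
```

Emit:
play_rows(
  steps=[-0.0015,0,0.01,0,-0.0015,0,0.02,0,-0.0015,0,0.028,0,-0.0015,0,0.031,0,-0.0015,0,0.032,0,-0.0015,0,0.033,0,-0.0015,0,0.034,0,-0.0015,0,0.0345,0,-0.0015,0,0.0345,0],
)

```text
time: 15.58
tool_pos: [0.5417, -0.3447, 0.0357]
tcp_rot: [2.396, 2.032, 0.0]
wrist_force: [-4.5, 2.9, 7.7]
width: 0.687
grip_force: 27.9
```

```bash
python3 -c "
from h import *
plan((.542,-.3448,.0355,-9.3))"
```

```text
t 15.57 pos [ 0.5417 -0.3447  0.0357] ang -9.4 tilt [ 4.e-04 -3.e-04 -1.e+00] F [-4.5  2.9  7.7] w 0.687 q [-0.61  0.4   1.84 -0.    0.89 -0.44]
(0.542, -0.3448, 0.0355, -9.3) [-0.0001  0.0003  0.0002] -0.002
```

Emit:
play_rows(
  steps=[0,0,0,0,0,0,0,0,0,0,0,0,0,0,-0.02,0,0,0,-0.06,0,0,0,-0.1,0,0.04,0,-0.12,0,0.09,0,-0.12,0,0.15,0,-0.12,0,0.2,0,-0.12,0],
  jaw=0,
)

```text
time: 16.82
tool_pos: [0.5748, -0.1455, 0.1558]
tcp_rot: [2.395, 2.031, 0.002]
wrist_force: [0.7, 0.9, 0.3]
width: 1.0
grip_force: 0.0
```

Emit:
play_rows(
  steps=[0.05,0,0,0,0.1,0,0,0,0.15,0,0,0],
)

```text
time: 17.2
tool_pos: [0.5993, 0.0024, 0.1557]
tcp_rot: [2.395, 2.031, 0.003]
wrist_force: [1.1, -0.4, 0.1]
width: 1.002
grip_force: 0.0
```

Run:
```python
from h import *
plan((.6003,.2235,.1,-54.2))
c=bot.read_camera('top');d=bot.read_camera('side')
f=lambda p:cv2.resize(p,None,fx=5,fy=5,interpolation=cv2.INTER_CUBIC)
u,v=map(int,w2p(d,(.548,-.305,.03)))
A=f(c['pixels'][170:250,370:465]);B=f(d['pixels'][v-60:v+50,u-30:u+30]);
h=max(A.shape[0],B.shape[0]);pad=lambda q:cv2.copyMakeBorder(q,0,h-q.shape[0],0,0,0)
cv2.imwrite('pics/t6.png',np.hstack([pad(A),pad(B)])[:600,:800]);np.save('t6.npy',c['pixels'])
```

```text
t 17.2 pos [0.5993 0.0024 0.1557] ang -9.4 tilt [ 2.3e-03 -1.0e-04 -1.0e+00] F [ 1.1 -0.4  0.1] w 1.002 q [-0.04  0.19  1.87 -0.    1.08  0.13]
(0.6003, 0.2235, 0.1, -54.2) [ 0.2183 -0.0352  0.0557] 0.782
```

View pics/t6.png

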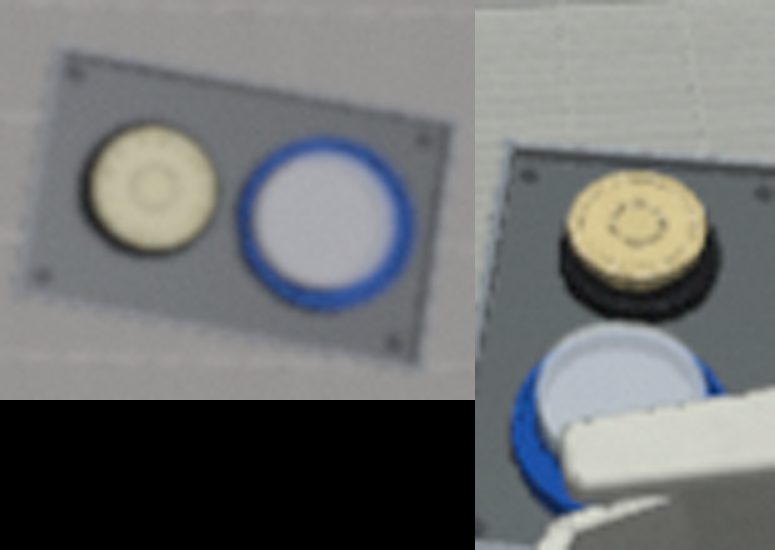

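Top crop: the chuck is at (152,188), within the black cup, and the dish is at (322,220), within the blue ring. Both are level and centred. Next is the box.

Emit:
play_rows(
  steps=[0.04,-0.006,0,0.15,0.09,-0.014,0,0.32,0.14,-0.022,0,0.49,0.18,-0.029,0,0.65,0.21,-0.034,0,0.782,0.2183,-0.0345,0.03,0.782,0.2183,-0.0345,0.06,0.782,0.2183,-0.0345,0.075,0.782,0.2183,-0.0345,0.075,0.782,0.2183,-0.0345,0.075,0.782],
)

```text
time: 18.55
tool_pos: [0.6014, 0.2217, 0.0804]
tcp_rot: [2.99, 0.965, 0.004]
wrist_force: [0.6, 0.1, 0.1]
width: 1.001
grip_force: 0.0
```

Emit:
play_rows(
  steps=[0,0,0,0,0,0,0,0],
)

```text
time: 18.8
tool_pos: [0.6009, 0.2219, 0.08]
tcp_rot: [-2.99, -0.965, -0.003]
wrist_force: [0.2, -0.4, -0.4]
width: 0.998
grip_force: 0.0
```

Run:
```python
from h import *
plan((.6013,.224,.023,-54.2))
```

```text
t 18.8 pos [0.6009 0.2219 0.08  ] ang -54.21 tilt [ 1.7e-03  6.0e-04 -1.0e+00] F [ 0.2 -0.4 -0.4] w 0.998 q [0.31 0.35 1.83 0.   0.97 1.26]
(0.6013, 0.224, 0.023, -54.2) [ 0.0014 -0.0015  0.057 ] -0.0
```

Emit:
play_rows(
  steps=[0.0014,-0.0015,0.02,0,0.0014,-0.0015,0.04,0,0.0014,-0.0015,0.053,0,0.0014,-0.0015,0.057,0,0.0014,-0.0015,0.057,0,0.0014,-0.0015,0.057,0],
)

```text
time: 19.55
tool_pos: [0.6012, 0.224, 0.0226]
tcp_rot: [-2.99, -0.966, -0.002]
wrist_force: [-0.3, 0.5, 0.4]
width: 0.999
grip_force: 0.0
```

Emit:
play_rows(
  steps=[0,0,0,0,0,0,0,0,0,0,0,0,0,0,0,0,0,0,0,0,0,0,0,0,0,0,0,0],
  jaw=255,
  grip_force=50,
)

```text
time: 20.42
tool_pos: [0.6012, 0.2241, 0.0227]
tcp_rot: [-2.99, -0.966, -0.002]
wrist_force: [0.6, 0.7, 5.4]
width: 0.548
grip_force: 54.4
```

Run:
```python
from h import *
plan((.6013,.224,.023,-54.2))
c=bot.read_camera('side');u,v=map(int,w2p(c,(.6,.224,.03)))
cv2.imwrite('pics/s7.png',cv2.resize(c['pixels'][v-30:v+30,u-40:u+40],None,fx=8,fy=8,interpolation=cv2.INTER_CUBIC))
```

```text
t 20.43 pos [0.6012 0.2241 0.0227] ang -54.2 tilt [ 1.4e-03  5.0e-04 -1.0e+00] F [0.6 0.7 5.4] w 0.548 q [0.32 0.42 1.85 0.   0.87 1.26]
(0.6013, 0.224, 0.023, -54.2) [ 0.      0.0001 -0.0003] -0.0
```

View pics/s7.png

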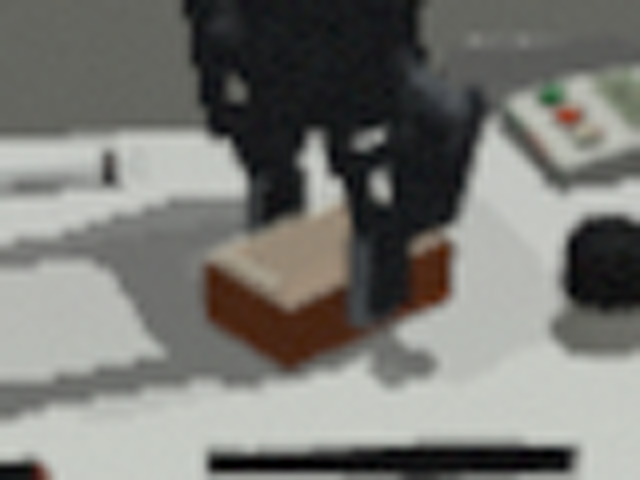

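The box is gripped across its width, with the finger at (375,270) near mid-length, and it is level. Now lift and carry it, turning on the way.

Emit:
play_rows(
  steps=[0,0,-0.01,0,0,0,-0.03,0,0,0,-0.06,0,0,0,-0.09,0,-0.02,0.022,-0.1,0,-0.045,0.05,-0.1,0,-0.075,0.085,-0.1,-0.1,-0.11,0.124,-0.1,-0.25,-0.145,0.164,-0.1,-0.4,-0.18,0.203,-0.1,-0.55],
)

```text
time: 21.72
tool_pos: [0.5731, -0.0477, 0.1231]
tcp_rot: [2.61, 1.747, 0.001]
wrist_force: [0.3, -0.2, -1.5]
width: 0.549
grip_force: 53.7
```

Run:
```python
from h import *
plan((.5485,-.3052,.12,-9.3))
```

```text
t 21.73 pos [ 0.5731 -0.0477  0.1231] ang -22.39 tilt [ 1.2e-03 -2.0e-04 -1.0e+00] F [ 0.3 -0.2 -1.5] w 0.549 q [-0.13  0.19  1.94 -0.    1.01  0.26]
(0.5485, -0.3052, 0.12, -9.3) [-0.2475  0.0754  0.0031] -0.228
```

Emit:
play_rows(
  steps=[-0.045,0.0137,0,-0.1,-0.09,0.0274,0,-0.228,-0.135,0.041,0,-0.228,-0.18,0.055,0,-0.228,-0.22,0.067,0,-0.228,-0.24,0.073,0,-0.228,-0.2475,0.0754,0.01,-0.228,-0.2475,0.0754,0.03,-0.228,-0.2475,0.0754,0.04,-0.228,-0.2475,0.0754,0.04,-0.228],
)

```text
time: 22.98
tool_pos: [0.5461, -0.3015, 0.0795]
tcp_rot: [-2.395, -2.026, 0.002]
wrist_force: [0.1, -0.3, -1.4]
width: 0.549
grip_force: 53.6
```

Emit:
play_rows(
  steps=[0,0,0,0,0,0,0,0,0,0,0,0],
)

```text
time: 23.35
tool_pos: [0.5478, -0.3037, 0.0826]
tcp_rot: [2.399, 2.027, 0.001]
wrist_force: [0.3, -0.2, -2.2]
width: 0.551
grip_force: 53.6
```

Run:
```python
from h import *
plan((.5485,-.3052,.0545,-9.3))
```

```text
t 23.35 pos [ 0.5478 -0.3037  0.0826] ang -9.62 tilt [ 1.1e-03 -6.0e-04 -1.0e+00] F [ 0.3 -0.2 -2.2] w 0.551 q [-0.55  0.32  1.86  0.    0.96 -0.38]
(0.5485, -0.3052, 0.0545, -9.3) [-0.0014  0.0009  0.0281] -0.006
```

Emit:
play_rows(
  steps=[-0.0014,0.0009,0.01,-0.005,-0.0014,0.0009,0.018,-0.005,-0.0014,0.0009,0.023,-0.005,-0.0014,0.0009,0.0245,-0.005,-0.0014,0.0009,0.0255,-0.005,-0.0014,0.0009,0.0265,-0.005,-0.0014,0.0009,0.0275,-0.005,-0.0014,0.0009,0.0275,-0.005,-0.0014,0.0009,0.0275,-0.005],
)

```text
time: 24.48
tool_pos: [0.5481, -0.3051, 0.0545]
tcp_rot: [2.395, 2.033, 0.0]
wrist_force: [0.2, 0.2, -2.4]
width: 0.551
grip_force: 53.6
```

Run:
```python
from h import *
plan((.5485,-.3052,.0538,-9.3))
```

```text
t 24.48 pos [ 0.5481 -0.3051  0.0545] ang -9.34 tilt [ 2.e-04 -1.e-04 -1.e+00] F [ 0.2  0.2 -2.4] w 0.551 q [-0.55  0.36  1.87  0.    0.91 -0.38]
(0.5485, -0.3052, 0.0538, -9.3) [-0.      0.0005  0.0007] -0.001
```

No contact yet (−2.4 N), so I creep the last millimetre.

Emit:
play_rows(
  steps=[0,0.0003,0.0004,0,0,0.0003,0.0007,0,0,0.0003,0.001,0,0,0.0003,0.001,0,0,0.0003,0.001,0],
)

```text
time: 25.1
tool_pos: [0.5484, -0.3051, 0.0539]
tcp_rot: [2.395, 2.033, 0.0]
wrist_force: [-1.6, 2.5, 4.3]
width: 0.55
grip_force: 54.2
```

Contact at z = 0.0539, as expected. Release, retreat and check.

Emit:
play_rows(
  steps=[0,0,0,0,0,0,0,0,0,0,0,0,0,0,-0.02,0,0,0,-0.06,0,0,0,-0.1,0,0.04,0,-0.11,0,0.09,0,-0.11,0,0.15,0,-0.11,0,0.2,0,-0.11,0],
  jaw=0,
)

```text
time: 26.35
tool_pos: [0.5814, -0.106, 0.1654]
tcp_rot: [2.393, 2.032, 0.003]
wrist_force: [0.4, -0.2, 0.3]
width: 0.998
grip_force: 0.0
```

Emit:
play_rows(
  steps=[0.05,0.01,0,0,0.06,0.01,0,0,0.06,0.01,0,0,0.06,0.01,0,0],
)

```text
time: 26.85
tool_pos: [0.6002, -0.0513, 0.1638]
tcp_rot: [2.395, 2.032, -0.0]
wrist_force: [0.1, -0.3, 0.6]
width: 1.002
grip_force: 0.0
```

Run:
```python
from h import *
plan((.6282,.0115,.1,-9.3))
c=bot.read_camera('top');d=bot.read_camera('side');im=c['pixels'];S=6
f=lambda p:cv2.resize(p,None,fx=5,fy=5,interpolation=cv2.INTER_CUBIC)
u,v=map(int,w2p(d,(.548,-.305,.03)))
A=f(im[170:250,370:465]);B=f(d['pixels'][v-60:v+50,u-30:u+30])
h=max(A.shape[0],B.shape[0]);pad=lambda q:cv2.copyMakeBorder(q,0,h-q.shape[0],0,0,0)
cv2.imwrite('pics/t8.png',np.hstack([pad(A),pad(B)])[:600,:800])
p=cv2.resize(im[180:240,385:450],None,fx=S,fy=S,interpolation=cv2.INTER_CUBIC).astype(int)
m=((p[...,2]-p[...,0])>13).astype(np.uint8)
cn=max(cv2.findContours(m,0,1)[0],key=cv2.contourArea);b=cv2.minAreaRect(cn)
P=np.array([p2w(c,((q[0]+.5)/S-.5+385,(q[1]+.5)/S-.5+180),.057) for q in cv2.boxPoints(b)])
for i in(0,1):
    e=P[i+1]-P[i];print(np.linalg.norm(e).round(4),np.degrees(np.arctan2(e[1],e[0])).round(1))
print(P.mean(0).round(4),P.round(4).tolist())
```

```text
t 26.85 pos [ 0.6002 -0.0513  0.1638] ang -9.39 tilt [ 3.e-04 -6.e-04 -1.e+00] F [ 0.1 -0.3  0.6] w 1.002 q [-0.13  0.19  1.85 -0.    1.1   0.04]
(0.6282, 0.0115, 0.1, -9.3) [0.0666 0.0174 0.0638] -0.002
0.0543 -6.6
0.1124 -95.0
[ 0.5492 -0.2852  0.057 ] [[0.5271, -0.2263, 0.057], [0.5811, -0.2325, 0.057], [0.5712, -0.3445, 0.057], [0.5174, -0.3375, 0.057]]
```

View pics/t8.png

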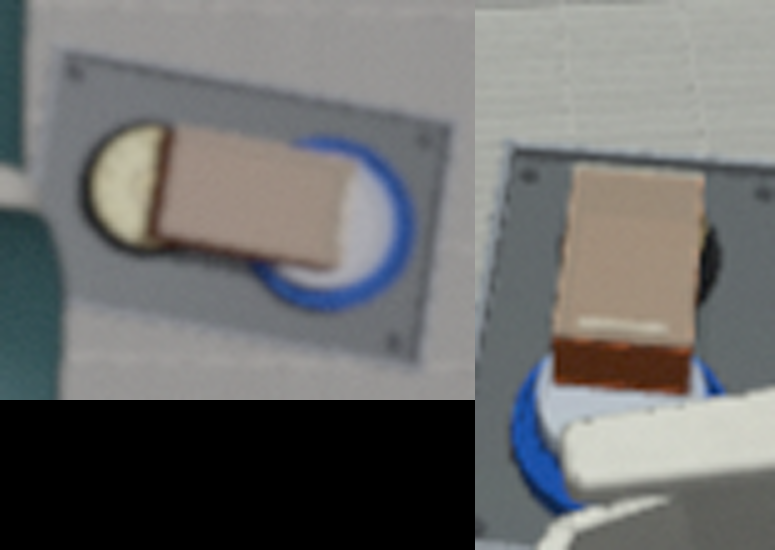

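The box lies level across both parts. Its lid corners in the crop are about (175,127), (352,163), (337,266) and (160,239). I'll check them against the ideal projection.

Run:
```python
from h import *
c=bot.read_camera('top')
a=np.radians(-9.3);Y=np.array([np.cos(a),np.sin(a),0]);X=np.array([-np.sin(a),np.cos(a),0]);C=np.array([.5485,-.3052,.059])
for i,j in((1,1),(-1,1),(-1,-1),(1,-1)):
    print(((w2p(c,C+i*.04*X+j*.024*Y)-[370,170]+.5)*5).round(0))
Q=[(175,127),(352,163),(337,266),(160,239)]
W=np.array([p2w(c,(q[0]/5-.5+370,q[1]/5-.5+170),.059) for q in Q]);print(W.mean(0),W.round(4).tolist())
```

```text
[183. 125.]
[367. 160.]
[351. 269.]
[166. 234.]
[ 0.54765912 -0.30067442  0.059     ] [[0.5778, -0.2662, 0.059], [0.5643, -0.3422, 0.059], [0.5195, -0.335, 0.059], [0.529, -0.2594, 0.059]]
```

Run:
```python
from h import *
c=bot.read_camera('top');im=c['pixels']
a=np.radians(-9.3);Y=np.array([np.cos(a),np.sin(a),0]);X=np.array([-np.sin(a),np.cos(a),0]);C=np.array([.5485,-.3052,.059])
mm=lambda i,j:C+i*.001*X+j*.001*Y
src=np.float32([w2p(c,mm(i,j)) for i,j in((-70,-50),(70,-50),(70,50),(-70,50))])
H=cv2.getPerspectiveTransform(src,np.float32([(0,0),(700,0),(700,500),(0,500)]))
r=cv2.warpPerspective(im,H,(700,500),flags=cv2.INTER_CUBIC)
cv2.imwrite('pics/rect.png',r)
l=r[200:300].mean(0)
for i in range(-56,60,2):print(i,l[(i+70)*5].round(0).astype(int).tolist(),end=' ')
```

```text
-56 [160, 110, 87] -54 [168, 133, 119] -52 [173, 151, 143] -50 [173, 159, 155] -48 [173, 163, 161] -46 [174, 166, 165] -44 [175, 169, 168] -42 [176, 170, 169] -40 [176, 171, 171] -38 [173, 172, 174] -36 [166, 169, 174] -34 [154, 160, 167] -32 [138, 147, 155] -30 [128, 138, 149] -28 [126, 137, 150] -26 [128, 139, 153] -24 [129, 141, 155] -22 [129, 141, 155] -20 [129, 141, 155] -18 [129, 141, 155] -16 [129, 141, 156] -14 [129, 141, 156] -12 [130, 141, 157] -10 [130, 141, 156] -8 [131, 142, 157] -6 [130, 141, 157] -4 [131, 142, 157] -2 [131, 141, 156] 0 [130, 141, 157] 2 [130, 141, 157] 4 [130, 141, 156] 6 [130, 141, 157] 8 [130, 141, 157] 10 [130, 141, 157] 12 [130, 141, 157] 14 [130, 141, 157] 16 [131, 141, 157] 18 [131, 141, 157] 20 [131, 141, 157] 22 [130, 141, 156] 24 [130, 141, 157] 26 [131, 141, 157] 28 [131, 141, 156] 30 [131, 141, 156] 32 [130, 140, 156] 34 [131, 140, 156] 36 [131, 141, 157] 38 [130, 140, 155] 40 [123, 132, 149] 42 [103, 113, 131] 44 [71, 81, 103] 46 [51, 64, 88] 48 [76, 96, 111] 50 [116, 141, 151] 52 [143, 169, 177] 54 [154, 179, 185] 56 [157, 181, 186] 58 [160, 184, 188]
```

View pics/rect.png

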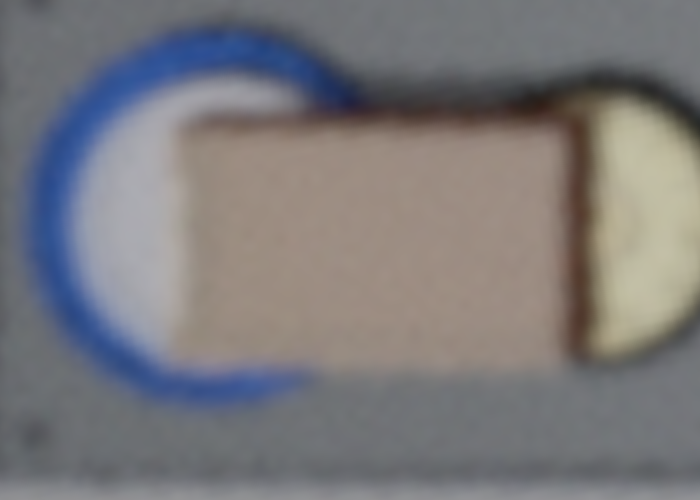

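Run:
```python
from h import *
d=bot.read_camera('side')
a=np.radians(-9.3);Y=np.array([np.cos(a),np.sin(a),0]);X=np.array([-np.sin(a),np.cos(a),0]);C=np.array([.5485,-.3052,0])
u,v=map(int,w2p(d,(.548,-.305,.03)))
for n,q,z in(('backtop',(640,170),.059),('fronttop',(622,340),.059),('frontbase',(622,389),.031),('dishbacktop',(622,323),.031)):
    w=p2w(d,((q[0]-475)/5-.5+u-30,q[1]/5-.5+v-60),z)-C;print(n,(w@X*1e3).round(1),(w@Y*1e3).round(1))
```

```text
backtop 40.4 0.1
fronttop -37.7 -0.5
frontbase -36.5 -0.4
dishbacktop -8.0 -2.6
```

Top and side views together put the box about 2.5–4 mm towards the chuck along the tray, with no sideways error. There is plenty of time, so I'll regrip and shift it.

```bash
python3 -c "
from h import *
plan((.5485,-.3052,.1,-9.3))"
```

```text
t 27.1 pos [ 0.6001 -0.0512  0.1634] ang -9.42 tilt [-1.e-04 -1.e-04 -1.e+00] F [ 0.  -0.4 -0. ] w 0.998 q [-0.13  0.19  1.85 -0.    1.1   0.04]
(0.5485, -0.3052, 0.1, -9.3) [-0.259  -0.0094  0.0634] -0.002
```

Emit:
play_rows(
  steps=[-0.05,-0.002,0,0,-0.1,-0.004,0,0,-0.15,-0.006,0,0,-0.2,-0.008,0,0,-0.24,-0.009,0,0,-0.259,-0.0094,0.01,0,-0.259,-0.0094,0.04,-0.002,-0.259,-0.0094,0.0634,-0.002,-0.259,-0.0094,0.0634,-0.002,-0.259,-0.0094,0.0634,-0.002],
)

```text
time: 28.35
tool_pos: [0.5495, -0.304, 0.1003]
tcp_rot: [2.392, 2.036, 0.0]
wrist_force: [0.5, 0.3, 0.6]
width: 1.002
grip_force: 0.0
```

Emit:
play_rows(
  steps=[0,0,0,0,0,0,0,0,0,0,0,0],
)

```text
time: 28.72
tool_pos: [0.5494, -0.3044, 0.1007]
tcp_rot: [2.392, 2.035, 0.001]
wrist_force: [-0.0, 0.3, 0.1]
width: 1.001
grip_force: 0.0
```

```bash
python3 -c "
from h import *
plan((.5485,-.3052,.054,-9.3))"
```

```text
t 28.73 pos [ 0.5494 -0.3044  0.1007] ang -9.22 tilt [ 1.e-03 -6.e-04 -1.e+00] F [-0.   0.3  0.1] w 1.001 q [-0.55  0.3   1.84  0.    0.99 -0.38]
(0.5485, -0.3052, 0.054, -9.3) [-0.001  -0.0008  0.0467] 0.001
```

Emit:
play_rows(
  steps=[-0.001,-0.0008,0.02,0.001,-0.001,-0.0008,0.035,0.001,-0.001,-0.0008,0.045,0.001,-0.001,-0.0008,0.0467,0.001,-0.001,-0.0008,0.0467,0.001,-0.001,-0.0008,0.0467,0.001],
)

```text
time: 29.48
tool_pos: [0.5486, -0.3054, 0.054]
tcp_rot: [2.393, 2.034, 0.001]
wrist_force: [-0.3, -0.7, -1.0]
width: 1.002
grip_force: 0.0
```

Emit:
play_rows(
  steps=[0,0,0,0,0,0,0,0,0,0,0,0,0,0,0,0,0,0,0,0,0,0,0,0],
  jaw=255,
  grip_force=40,
)

```text
time: 30.22
tool_pos: [0.5485, -0.3053, 0.0539]
tcp_rot: [2.393, 2.034, 0.001]
wrist_force: [-0.4, 0.5, 5.3]
width: 0.55
grip_force: 41.9
```

Emit:
play_rows(
  steps=[0,0,-0.003,0,0,0,-0.004,0,0,0,-0.004,0,-0.0015,0,-0.004,0,-0.003,0,-0.004,0,-0.003,0,-0.004,0,-0.003,0,-0.0025,0,-0.003,0,-0.001,0,-0.003,0,-0.0006,0,-0.003,0,-0.0006,0],
)

```text
time: 31.48
tool_pos: [0.5476, -0.308, 0.054]
tcp_rot: [-2.394, -2.034, 0.0]
wrist_force: [-0.9, 0.3, -0.8]
width: 0.552
grip_force: 41.5
```

Emit:
play_rows(
  steps=[0,0,0.0003,0,0,0,0.0006,0,0,0,0.0006,0,0,0,0.0006,0],
)

```text
time: 31.98
tool_pos: [0.5476, -0.308, 0.0539]
tcp_rot: [-2.394, -2.034, -0.0]
wrist_force: [-2.3, 2.3, 4.3]
width: 0.55
grip_force: 42.0
```

Emit:
play_rows(
  steps=[0,0,0,0,0,0,0,0,0,0,0,0,0,0,-0.02,0,0,0,-0.06,0,0,0,-0.1,0,0.04,0,-0.11,0,0.09,0,-0.11,0,0.15,0,-0.11,0,0.2,0,-0.11,0],
  jaw=0,
)

```text
time: 33.22
tool_pos: [0.5806, -0.1089, 0.1653]
tcp_rot: [2.392, 2.033, 0.003]
wrist_force: [-0.2, 0.6, 0.5]
width: 0.998
grip_force: 0.0
```

Emit:
play_rows(
  steps=[0.04,0.01,0,0,0.09,0.02,0,0,0.12,0.03,0,0,0.12,0.03,0,0,0.12,0.03,0,0],
)

```text
time: 33.85
tool_pos: [0.6289, 0.0026, 0.1642]
tcp_rot: [2.393, 2.034, 0.0]
wrist_force: [-0.5, -0.4, -0.3]
width: 0.998
grip_force: 0.0
```

Run:
```python
from h import *
plan((.6282,.0115,.06,-9.3))
c=bot.read_camera('top');im=c['pixels']
a=np.radians(-9.3);Y=np.array([np.cos(a),np.sin(a),0]);X=np.array([-np.sin(a),np.cos(a),0]);C=np.array([.5485,-.3052,.059])
mm=lambda i,j:C+i*.001*X+j*.001*Y
src=np.float32([w2p(c,mm(i,j)) for i,j in((-70,-50),(70,-50),(70,50),(-70,50))])
H=cv2.getPerspectiveTransform(src,np.float32([(0,0),(700,0),(700,500),(0,500)]))
r=cv2.warpPerspective(im,H,(700,500),flags=cv2.INTER_CUBIC)
cv2.imwrite('pics/rect2.png',r)
l=r[200:300].mean(0)[:,0];m=r[:,340:380].mean(1)
print([int(l[(i+70)*5]) for i in range(-46,-26,2)],[int(l[(i+70)*5]) for i in range(34,54,2)])
for i in range(-36,38,2):
  if abs(i)>18:print(i,m[(i+50)*5].astype(int).tolist(),end=' ')
```

```text
t 33.85 pos [0.6289 0.0026 0.1642] ang -9.26 tilt [ 7.e-04 -5.e-04 -1.e+00] F [-0.5 -0.4 -0.3] w 0.998 q [-0.04  0.24  1.79 -0.    1.11  0.13]
(0.6282, 0.0115, 0.06, -9.3) [ 0.0088 -0.0022  0.1042] 0.001
[177, 178, 177, 173, 164, 151, 135, 129, 130, 132] [134, 131, 120, 94, 58, 47, 78, 116, 144, 158]
-36 [101, 94, 91] -34 [84, 71, 67] -32 [76, 57, 51] -30 [66, 46, 47] -28 [55, 48, 62] -26 [69, 76, 95] -24 [103, 112, 131] -22 [124, 135, 152] -20 [131, 142, 158] 20 [131, 141, 153] 22 [130, 138, 148] 24 [125, 127, 132] 26 [121, 120, 119] 28 [121, 117, 115] 30 [120, 117, 114] 32 [121, 118, 115] 34 [121, 117, 114] 36 [119, 116, 114]
```

The box is now centred to within about 1–2 mm. Next is the filter.

Emit:
play_rows(
  steps=[0.0088,-0.0022,0.03,0,0.0088,-0.0022,0.06,0,0.0088,-0.0022,0.09,0,0.0088,-0.0022,0.1042,0,0.0088,-0.0022,0.1042,0,0.0088,-0.0022,0.1042,0],
)

```text
time: 34.65
tool_pos: [0.6291, 0.0115, 0.0605]
tcp_rot: [2.393, 2.033, 0.003]
wrist_force: [-0.0, -0.1, 0.3]
width: 0.996
grip_force: 0.0
```

Run:
```python
from h import *
plan((.6282,.0115,.0168,-9.3))
```

```text
t 34.65 pos [0.6291 0.0115 0.0605] ang -9.32 tilt [ 2.2e-03 -1.0e-04 -1.0e+00] F [-0.  -0.1  0.3] w 0.996 q [-0.02  0.35  1.86 -0.    0.92  0.14]
(0.6282, 0.0115, 0.0168, -9.3) [-0.0002 -0.001   0.0437] -0.0
```

Emit:
play_rows(
  steps=[0,-0.0005,0.015,0,0,-0.0005,0.03,0,0,-0.0005,0.04,0,0,-0.0005,0.0437,0,0,-0.0005,0.0437,0,0,-0.0005,0.0437,0],
)

```text
time: 35.4
tool_pos: [0.6281, 0.0121, 0.0158]
tcp_rot: [2.393, 2.034, 0.001]
wrist_force: [0.0, -0.6, -0.1]
width: 1.001
grip_force: 0.0
```

Emit:
play_rows(
  steps=[0,0,0,0,0,0,0,0,0,0,0,0,0,0,0,0,0,0,0,0,0,0,0,0],
  jaw=255,
  grip_force=30,
)

```text
time: 36.15
tool_pos: [0.6281, 0.012, 0.0161]
tcp_rot: [2.393, 2.034, 0.001]
wrist_force: [-0.6, 0.1, 5.2]
width: 0.546
grip_force: 31.1
```

Emit:
play_rows(
  steps=[0,0,-0.01,0,0,0,-0.04,0,0,0,-0.08,0,0,0,-0.11,0,0,0,-0.11,0,0,0,-0.11,0],
)

```text
time: 36.9
tool_pos: [0.6267, 0.0121, 0.1244]
tcp_rot: [-2.393, -2.034, 0.002]
wrist_force: [-0.3, 1.0, -0.9]
width: 0.541
grip_force: 31.0
```

Run:
```python
from h import *
plan((.5486,-.3047,.127,-9.3))
c=bot.read_camera('side');u,v=map(int,w2p(c,(.628,.012,.12)))
cv2.imwrite('pics/s9.png',cv2.resize(c['pixels'][v-30:v+50,u-45:u+45],None,fx=7,fy=7,interpolation=cv2.INTER_CUBIC))
```

```text
t 36.9 pos [0.6267 0.0121 0.1244] ang -9.28 tilt [-0.0016  0.     -1.    ] F [-0.3  1.  -0.9] w 0.541 q [-0.02  0.28  1.83  0.    1.04  0.14]
(0.5486, -0.3047, 0.127, -9.3) [-0.3252 -0.026  -0.0025] 0.0
```

View pics/s9.png

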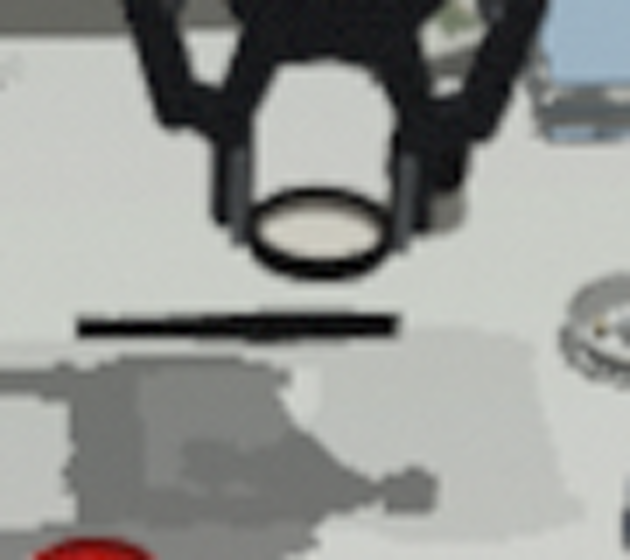

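The filter is held level at (320,230) between both pads. Carry it over.

Emit:
play_rows(
  steps=[-0.03,-0.0024,0,0,-0.08,-0.0064,0,0,-0.13,-0.0104,0,0,-0.18,-0.0144,0,0,-0.23,-0.0184,0,0,-0.275,-0.022,0,0,-0.31,-0.0245,0,0,-0.325,-0.0255,0,0,-0.325,-0.0255,0.015,0,-0.325,-0.0255,0.025,0],
)

```text
time: 38.2
tool_pos: [0.5492, -0.3028, 0.0981]
tcp_rot: [-2.391, -2.033, 0.001]
wrist_force: [-0.6, -0.5, 0.3]
width: 0.535
grip_force: 31.0
```

Emit:
play_rows(
  steps=[0,0,0,0,0,0,0,0,0,0,0,0,0,0,0,0],
)

```text
time: 38.7
tool_pos: [0.5505, -0.3046, 0.101]
tcp_rot: [2.393, 2.034, 0.001]
wrist_force: [0.7, -0.3, -1.0]
width: 0.535
grip_force: 31.0
```

Run:
```python
from h import *
plan((.5486,-.3047,.0755,-9.3))
```

```text
t 38.7 pos [ 0.5505 -0.3046  0.101 ] ang -9.26 tilt [ 9.e-04 -5.e-04 -1.e+00] F [ 0.7 -0.3 -1. ] w 0.535 q [-0.54  0.3   1.84  0.    1.   -0.38]
(0.5486, -0.3047, 0.0755, -9.3) [-0.0004 -0.0018  0.0255] 0.001
```

Emit:
play_rows(
  steps=[-0.0004,-0.0015,0.008,0,-0.0004,-0.0015,0.014,0,-0.0004,-0.0015,0.018,0,-0.0004,-0.0015,0.021,0,-0.0004,-0.0015,0.0225,0,-0.0004,-0.0015,0.0235,0,-0.0004,-0.0015,0.0235,0],
)

```text
time: 39.58
tool_pos: [0.5485, -0.3048, 0.077]
tcp_rot: [2.394, 2.034, 0.0]
wrist_force: [-0.0, 0.1, -0.1]
width: 0.538
grip_force: 31.0
```

Run:
```python
from h import *
plan((.5486,-.3047,.0752,-9.3))
```

```text
t 39.58 pos [ 0.5485 -0.3048  0.077 ] ang -9.28 tilt [ 1.e-04 -1.e-04 -1.e+00] F [-0.   0.1 -0.1] w 0.538 q [-0.55  0.33  1.86  0.    0.95 -0.38]
(0.5486, -0.3047, 0.0752, -9.3) [0.0001 0.0001 0.0018] 0.0
```

Emit:
play_rows(
  steps=[0,0,0.0005,0,0,0,0.001,0,0,0,0.0014,0,0,0,0.0018,0,0,0,0.0018,0,0,0,0.0018,0],
)

```text
time: 40.33
tool_pos: [0.5486, -0.3047, 0.0755]
tcp_rot: [2.394, 2.034, 0.0]
wrist_force: [-1.4, 1.7, 3.4]
width: 0.542
grip_force: 31.4
```

Contact at 0.0755, as expected. Release and retreat.

Emit:
play_rows(
  steps=[0,0,0,0,0,0,0,0,0,0,0,0,0,0,-0.02,0,0,0,-0.05,0,0,0,-0.08,0,0.04,0,-0.09,0,0.09,0,-0.09,0,0.15,0,-0.09,0,0.2,0,-0.09,0],
  jaw=0,
)

```text
time: 41.58
tool_pos: [0.5814, -0.1056, 0.1671]
tcp_rot: [2.393, 2.033, 0.003]
wrist_force: [0.9, 0.2, -0.5]
width: 0.999
grip_force: 0.0
```

Emit:
play_rows(
  steps=[0.05,0,0,0,0.1,0,0,0,0.1,0,0,0,0.1,0,0,0],
)

```text
time: 42.08
tool_pos: [0.5972, -0.0088, 0.1662]
tcp_rot: [2.392, 2.035, 0.001]
wrist_force: [-1.2, -0.5, 0.4]
width: 1.001
grip_force: 0.0
```

Run:
```python
from h import *
plan()
c=bot.read_camera('top');d=bot.read_camera('side')
f=lambda p:cv2.resize(p,None,fx=5,fy=5,interpolation=cv2.INTER_CUBIC)
u,v=map(int,w2p(d,(.548,-.305,.03)))
A=f(c['pixels'][170:250,370:465]);B=f(d['pixels'][v-60:v+50,u-30:u+30])
h=max(A.shape[0],B.shape[0]);pad=lambda q:cv2.copyMakeBorder(q,0,h-q.shape[0],0,0,0)
cv2.imwrite('pics/t10.png',np.hstack([pad(A),pad(B)])[:600,:800])
print(((w2p(c,(.5486,-.3047,.068))-[370,170]+.5)*5).round(0),((w2p(d,(.5486,-.3047,.068))-[u-30,v-60]+.5)*5+[475,0]).round(0))
```

```text
t 42.08 pos [ 0.5972 -0.0088  0.1662] ang -9.23 tilt [ 1.2e-03 -6.0e-04 -1.0e+00] F [-1.2 -0.5  0.4] w 1.001 q [-0.06  0.18  1.86 -0.    1.1   0.11]
[272. 194.] [632. 236.]
```

View pics/t10.png

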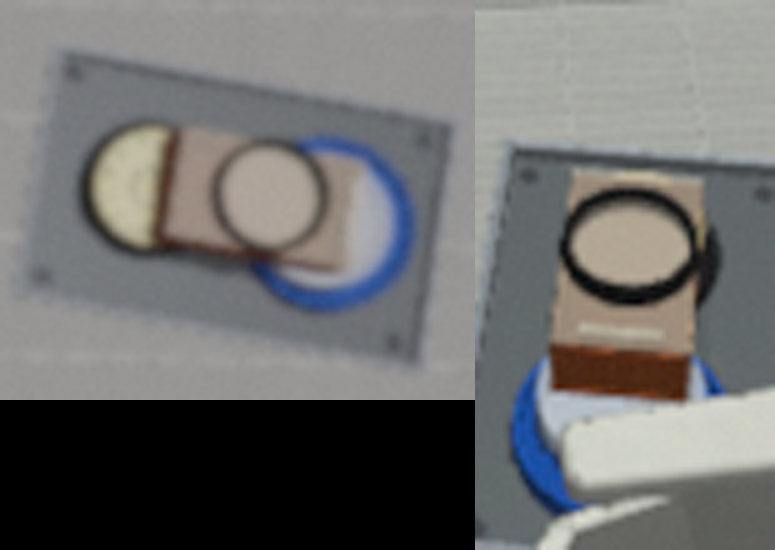

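The filter lies flat at (270,194), against an expected (272,194) and a lid middle of about (269,197). The whole stack is level, so I hand it in.

```bash
python3 -c "
from workcell import bot
print(bot.finish_job())"
```

```text
the job is handed in; nothing more can be done
None
```

The job is handed in, in the order asked: chuck and dish are in their nests, the shim box lies level across both (about 1–2 mm off centre after one regrip) and the filter is flat on the middle of its lid, at about 42 s of the 104 s. The arm did not touch the hex key set, tweezers, dropper or red disc.

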